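Put the kettle on

ROBOT

A 7-joint arm with a two-finger parallel gripper is mounted at the origin on the work surface. World frame = base frame: x ahead of the robot, y to its left, z up, the work surface at z = 0. Lengths are in m, angles in rad, forces in N, time in s.
With the tool pointing down it reaches from about 0.35 to 0.775 m from the base axis. Payload 3.1 kg.
Tool frame: the origin (TCP) lies midway between the tips of the shut fingers; the grasp point (between the pads) lies 19 mm behind it (ctrl.grasp_offset is the distance from the TCP to the grasp point, in m); z points along the fingers, y is the line along which they close (so a half turn about z gives the same grasp; the last joint's range is limited). The gripper opens to 85 mm and grips with 20 to 120 N. Pads are 22 mm wide; open, the fingers measure 114 mm over their backs; the gripper's body (76 mm by 85 mm) begins 54 mm behind the grasp point. The pads swing forward as they close: fully open they stand 13 mm farther back than shut.
Start: joints at [-1.265, 0.311, 0.014, 1.512, -0.004, 1.319, -0.027], TCP at [0.187, 0.517, 0.231] pointing down, gripper open.
Joint ranges: [-2.7, 2.7], [-0.3, 1.91], [-1.27, 1.3], [0.12, 2.57], [-1.44, 4.58], [0.2, 2.03], [-3.05, 3.05]. Speed limits (rad/s): [2.79, 2.79, 3.14, 3.14, 3.14, 3.14, 3.14].

INTERFACE

Orientations are given as [roll, pitch, yaw] about the fixed x, y, z axes, in that order (R = Rz(yaw) Ry(pitch) Rx(roll)).
In Python, from station import ctrl gives the robot as it stands.
- The arm moves only by the tool servo_tool, never from a script. Its argument "targets" is a list of rows, each an object with "translation": the shift along the tool's x, y, z in cm, a list of three; "turn": the turn, a rotation vector about the tool's x, y, z in rad, a list of three; "fingers": the opening, from 0 (shut) to 1 (fully open). A call has 1 to 10 rows; each row shifts and turns the commanded pose from where the row before left it, along the tool's axes as they then stand; what a row does not reach is not made up. A row lasts 1/10 s, in which the tool goes at most 50 mm and 8.59 degrees, less where a joint would pass 70% of its speed; a pose out of reach is approached as far as the arm can. A call is refused whole if a number of a shift passes 5 or a number of a turn 0.15, either way. A call with a gripper value outside its range is refused whole. The fingers move at their own pace and stop on an object; "squeeze" is the grip in N (left out, the last holds). Time passes only in rows, so rows that do not move let the fingers close. It gives the time, the measured TCP pose, the force, the opening and the grip force at its end, in the units of the state.
- ctrl.observe(): the state, without advancing time (a new reading comes with each control period).
- ctrl.grab_frame(name): name is "side" or "top" or "wrist"; returns the picture (400x640x3 uint8, blue, green, red); there is no depth.
- ctrl.calibration(name): a dict with "fov_y" (degrees; the focal length in pixels is half the picture's height over the tangent of half this angle, whatever the lens; pixels are square), "cx", "cy" (the principal point, pixels), "k1" (the pictures are not rectified: a ray, as slopes to the right and down, at radius r is drawn at 1 + k1 r^2 times it, then the intrinsics apply), "extrinsics" (4x4, takes a point from world to camera coordinates); the wrist camera has in their place "hand_eye" (4x4, takes a point from camera to tool coordinates, whose origin is the TCP and whose axes are the flange's). Camera axes: x right, y up, looking along -z (the intrinsics and any distortion apply to the point x, -y, -z); pixel columns grow to the right and rows downward; lengths in m; the calibration is good to about 2 mm. A picture is of the moment at which its call begins: read the wrist's pose just before it. calibration takes no time and is no camera call.
- ctrl.sign_off(): hands the job in; it is judged then, once.
The state is a dict: "t": time; "joint_positions": joint angles; "joint_velocities": joint speeds; "joint_efforts": joint torques, N m; "tcp_pos": TCP position; "orientation": TCP orientation; "ft_force": force on the tool from outside, world axes, zero at the start; "ft_torque": the same for the moment, N m; "width": finger opening in m; "grip_force": force on a finger pad.
Only numpy, scipy, OpenCV 4.12 (cv2) and the standard library are available. Lean on these libraries where they do the work, as an engineer would, in place of code of your own. Each camera call takes 0.05 s, during which the arm holds its last target. There are 200 camera calls.

TASK

Put the kettle on without picking it up: with the fingertips, push its open lid down until it is fully shut, without slamming it, then press the orange boil key on its power stand all the way down and let it spring back. The kettle stays seated on its stand, the grey keep-warm key is left alone, and the mug, honey jar, tea tin and flask stay where they stand.

Things in the scene. Friction and masses are not known exactly. Their poses are not given: they have to be found in the camera images.
- stand: Black cordless-kettle power stand, fixed to the worktop, 18 mm high: a round pad of 172 mm diameter with a short plug in its middle that the kettle sits over, and a rectangular control deck 128 mm wide that reaches 180 mm from the pad's centre along the stand's own -x (roughly towards the robot). Origin: pad centre, on the worktop; z up.
- kettle: Loose steel electric kettle on the pad, about 1.3 kg, round, 152 mm diameter at the foot, 123 mm at the rim. Origin: centre of its underside, 18 mm above the worktop; z up; own x runs level from the handle (-x) to the spout (+x). Rim 190 mm above the origin. Black D-handle reaches 143 mm from the axis, its top 188 mm above the origin; spout reaches about 85 mm.
- lid (a joint): Angle of the kettle's lid in rad: 0 = fully shut, 1.45 = wide open against its stop. The hinge lies at the handle side and is stiff (about 0.09 N m of friction, about 1 N at the lid's edge): the lid stays at whatever angle it is left.
- lid_hinge (a point): Point on the middle of the lid's level hinge axis, 56 mm from the kettle's axis towards the handle and 194 mm above the kettle's origin. The axis runs along the kettle's y.
- lid_edge (a point): On the outer (top) face of the lid, at the tip of its thumb tab (30 mm wide, spout side), 124 mm from the hinge axis. The lid is a black round plate, 110 mm diameter, 10 mm thick, centred 57 mm from the hinge axis. Its flat outer face is 6 mm off the hinge axis; open, it looks up and towards the handle; shut, it lies 200 mm above the kettle's origin.
- boil_key_top (a point): Centre of the top of the orange boil key, a round cap of 24 mm diameter that stands 9 mm proud of its steel collar (42 mm diameter) on the stand's deck, 29 mm above the worktop, 150 mm along the stand's -x and 32 mm along its +y. It is pressed straight down.
- boil_key (a joint): Travel of the orange boil key in m: 0 = up, 0.005 = fully down. A spring brings it back up; fully down takes about 4 N.
- warm_key_top (a point): Centre of the top of the grey keep-warm key, same size and height as the boil key, 64 mm beside it (along the stand's -y). Not to be pressed.
- warm_key (a joint): Travel of the grey keep-warm key in m: 0 = up, 0.005 = fully down.
- mug: Loose white mug, 82 mm diameter, 95 mm tall, with a handle. Origin: centre of its underside. Bystander.
- honey_jar: Loose amber glass jar with a yellow cap, 68 mm diameter, 105 mm tall. Origin: centre of its underside. Bystander.
- tea_tin: Loose round blue tin with a brass-coloured lid, 74 mm diameter, 127 mm tall. Origin: centre of its underside. Bystander.
- flask: Loose green vacuum flask with a yellow cup on top and a side handle, 88 mm diameter, 240 mm tall. Origin: centre of its underside. Bystander.
There are look-alikes about, which are no part of the job. What is meant by the kettle is not turquoise, and is the larger of those in its own colour.

How it is judged:
By the outcome, as a careful person would: the job done as asked, in the order asked, and still so for the second after the job is handed in, with the robot touching nothing.
It also fails if it takes over 40 s, if anything falls off the work surface, if the arm or the gripper's body presses on something with over 40 N, if the wrist force passes 120 N, or if a joint passes its speed limit or range.

## Working session

There is one attempt and no reset: what is moved stays moved. The work goes in short steps, Python scripts to look and compute and a tool call to move; the robot and the scene stay as the last step left them, time stands still between calls to the robot, and variables do not carry over. Pictures are saved under pics/ and viewed, at most 10 in all, crops included, and the job is handed in when it is done.

Besides the shell and the picture viewer there is one more tool, called after "Emit:" as name([rows], argument=value, ...), one row to a line, values as JSON. servo_tool: Moves the arm, as the interface text tells. Its arguments: {"type":"object","properties":{"targets":{"type":"array","items":{"type":"object","properties":{"translation":{"type":"array","items":{"type":"number"}},"turn":{"type":"array","items":{"type":"number"}},"fingers":{"type":"number"}}}},"squeeze":{"type":"number"}},"required":["targets"]}

```bash
mkdir -p pics; ls; python3 - <<'E'
from station import ctrl
import cv2,numpy as np
s=ctrl.observe();print(s['t'],s['tcp_pos'],s['orientation'],s['width'])
for n in('side','top'):
    c=ctrl.calibration(n);print(n,c)
    cv2.imwrite(f'pics/{n}0.png',ctrl.grab_frame(n))
print(ctrl.calibration('wrist'))
E
```

```text
pics
0.0 [0.18718396 0.51638748 0.23021899] [-3.13922730e+00  7.22873608e-05  2.79388304e+00] 0.08526835255575582
side {'fov_y': 50.8669175469593, 'cx': 321.93041184268196, 'cy': 203.5403847582425, 'k1': -0.023054819852730373, 'extrinsics': array([[-0.93024425, -0.36691455,  0.00439913,  0.56335898],
       [ 0.19213469, -0.4768383 ,  0.8577351 , -0.23871079],
       [-0.31261781,  0.79874837,  0.5140731 , -0.86864427],
       [ 0.        ,  0.        ,  0.        ,  1.        ]])}
top {'fov_y': 57.15779586733773, 'cx': 314.97641971665996, 'cy': 200.91363885086315, 'k1': 0.02194098293628684, 'extrinsics': array([[-0.02781141, -0.99933982, -0.02337624,  0.03493859],
       [ 0.98683103, -0.03117606,  0.15872166, -0.61746732],
       [-0.15934566, -0.01865413,  0.9870466 , -1.15654861],
       [ 0.        ,  0.        ,  0.        ,  1.        ]])}
{'fov_y': 61.930808830493596, 'cx': 317.59385270929033, 'cy': 201.04892069075626, 'k1': 0.00412158722482943, 'hand_eye': array([[-1.74740427e-04,  9.44585830e-01,  3.28264495e-01,
         8.30734012e-02],
       [ 9.99999795e-01, -3.69050593e-05,  6.38510686e-04,
         9.01635598e-04],
       [ 6.15242767e-04,  3.28264539e-01, -9.44585631e-01,
        -1.43620199e-01],
       [ 0.00000000e+00,  0.00000000e+00,  0.00000000e+00,
         1.00000000e+00]])}
```

View pics/top0.png

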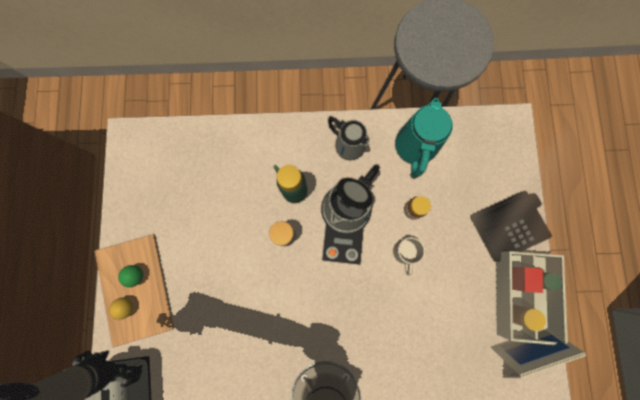

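View pics/side0.png

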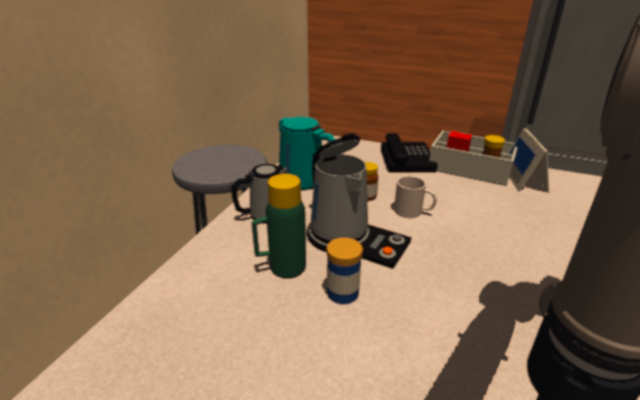

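```bash
cat > h.py <<'E'
import numpy as np, cv2
from station import ctrl
def cam(n):
    c=ctrl.calibration(n)
    if n=='wrist':
        from scipy.spatial.transform import Rotation as R
        s=ctrl.observe();T=np.eye(4);T[:3,:3]=R.from_euler('xyz',s['orientation']).as_matrix();T[:3,3]=s['tcp_pos']
        M=T@c['hand_eye']
    else: M=np.linalg.inv(c['extrinsics'])
    f=200/np.tan(np.radians(c['fov_y']/2)); return c,M,f
def ray(n,u,v,C=None):
    c,M,f=C or cam(n)
    d=np.array([(u-c['cx'])/f,(v-c['cy'])/f]);p=d.copy()
    for _ in range(10): p=d/(1+c['k1']*(p@p))
    r=M[:3,:3]@np.array([p[0],-p[1],-1]); return M[:3,3],r/np.linalg.norm(r)
def plane(n,u,v,z,C=None):
    o,r=ray(n,u,v,C); return o+r*(z-o[2])/r[2]
def proj(n,P,C=None):
    c,M,f=C or cam(n); q=np.linalg.inv(M)@np.append(P,1); p=np.array([q[0],-q[1]])/-q[2]
    p=p*(1+c['k1']*(p@p)); return p*f+[c['cx'],c['cy']]
def tri(rs):
    A=np.zeros((3,3));b=np.zeros(3)
    for o,r in rs:
        Q=np.eye(3)-np.outer(r,r);A+=Q;b+=Q@o
    p=np.linalg.solve(A,b);return p,[float(np.linalg.norm(np.cross(p-o,r))) for o,r in rs]
E
python3 - <<'E'
from h import *
a=cv2.imread('pics/top0.png');b=cv2.imread('pics/side0.png')
ca=cv2.resize(a[95:275,260:460],None,fx=3,fy=3,interpolation=cv2.INTER_CUBIC)
cb=cv2.resize(b[115:275,225:425],None,fx=4,fy=3.75,interpolation=cv2.INTER_CUBIC)
cv2.imwrite('pics/ct.png',ca);cv2.imwrite('pics/cs.png',cv2.resize(b[115:265,230:430],None,fx=4,fy=4,interpolation=cv2.INTER_CUBIC))
for n,im,box in(('top',a,(320,240,365,262)),('side',b,(360,225,412,262))):
    x0,y0,x1,y1=box;h=cv2.cvtColor(im[y0:y1,x0:x1],cv2.COLOR_BGR2HSV)
    m=((h[...,0]<15)&(h[...,1]>130)&(h[...,2]>90)).astype(np.uint8)
    k,l,st,ce=cv2.connectedComponentsWithStats(m)
    for i in range(1,k):
        if st[i,4]>5:print(n,ce[i]+[x0,y0],st[i,4],plane(n,*(ce[i]+[x0,y0]),.029))
E
```

```text
top [331.97222222 252.08333333] 36 [ 0.45070427 -0.03377876  0.029     ]
side [387.2875 249.9375] 80 [ 0.44792065 -0.03194582  0.029     ]
```

View pics/ct.png

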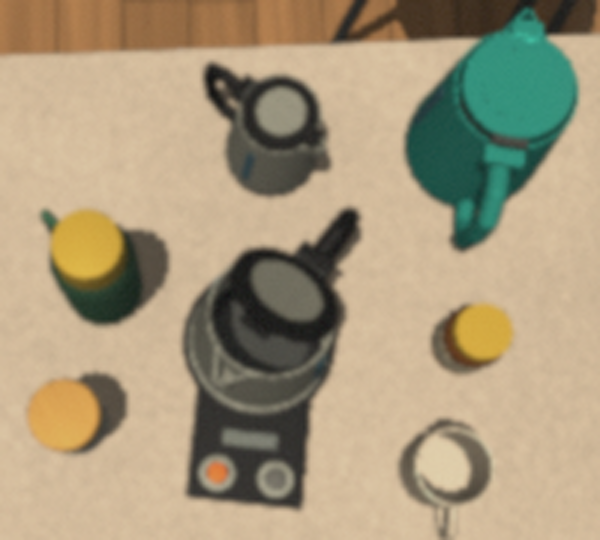

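View pics/cs.png

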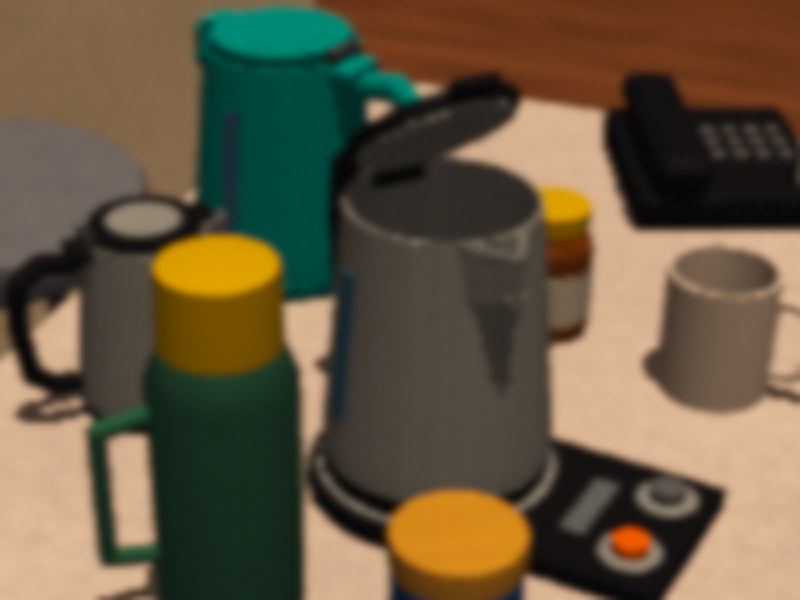

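```bash
python3 - <<'E'
from h import *
g=plane('top',351.7,254.7,.029);o=plane('top',332,252.2,.029);gs=plane('side',397.7,237.8,.029);os=plane('side',387.3,250,.029)
print(g,o,gs,os,np.linalg.norm(g-o),tri([ray('top',351.7,254.7),ray('side',397.7,237.8)]),tri([ray('top',332,252.2),ray('side',387.3,250)]))
for a,b in((o,g),(os,gs)):
    d=(a-b)[:2];d/=np.linalg.norm(d);yaw=np.arctan2(-d[0],d[1]);m=(a+b)[:2]/2
    print('yaw',yaw,'centre',m+.150*np.array([np.cos(yaw),np.sin(yaw)]))
o2=(o+os)/2;g2=(g+gs)/2
d=(o2-g2)[:2];d/=np.linalg.norm(d);yaw=np.arctan2(-d[0],d[1]);C=(o2+g2)[:2]/2+.150*np.array([np.cos(yaw),np.sin(yaw)]);print(C)
for u,v in((376.7,166),(372.3,173.3)):
  p=plane('top',u,v,.2);print('handle',p,'dir',np.arctan2(*(p[:2]-C)[::-1]))
h=np.arctan2(*(plane('top',376,167,.2)[:2]-C)[::-1])
K=h+np.pi
def k2w(x,y,z):return np.array([C[0]+x*np.cos(K)-y*np.sin(K),C[1]+x*np.sin(K)+y*np.cos(K),z+.018])
f=lambda n,P:((proj(n,P)-({'top':(260,95),'side':(230,115)}[n]))*({'top':3,'side':4}[n])).round()
print('K',K)
for n in('top','side'):
  print(n,'spout',f(n,k2w(.085,0,.185)),'hinge',f(n,k2w(-.056,0,.194)),'rim',f(n,k2w(0,0,.19)))
  for a in(.4,.6,.8,1,1.2,1.45):
    L=lambda r,y=0:k2w(-.056+r*np.cos(a)-.006*np.sin(a),y,.194+r*np.sin(a)+.006*np.cos(a))
    print(a,'centre',f(n,L(.057)),'tab',f(n,L(.124)),'sides',f(n,L(.057,.055)),f(n,L(.057,-.055)))
E
```

```text
[ 0.44048778 -0.09762993  0.029     ] [ 0.45032501 -0.03385596  0.029     ] [ 0.43568836 -0.09117085  0.029     ] [ 0.44783181 -0.03171302  0.029     ] 0.06452821913948674 (array([ 0.43870089, -0.09831652,  0.02375088]), [0.0018720548163326336, 0.001872054816332637]) (array([ 0.44932918, -0.03407569,  0.02709393]), [0.0010487691828379073, 0.0010487691828377774])
yaw -0.15304525863547902 centre [ 0.5936531  -0.08861022]
yaw -0.20146557001971407 centre [ 0.58872624 -0.09145775]
[ 0.59125256 -0.089932  ]
handle [ 0.69087542 -0.16814299  0.2       ] dir -0.6655712314490586
handle [ 0.66962448 -0.15431528  0.2       ] dir -0.687719611053643
K 2.475355476131483
top spout [221. 388.] hinge [309. 268.] rim [274. 316.]
0.4 centre [280. 305.] tab [242. 355.] sides [330. 340.] [232. 271.]
0.6 centre [285. 298.] tab [252. 340.] sides [335. 333.] [237. 263.]
0.8 centre [292. 289.] tab [265. 322.] sides [341. 325.] [242. 254.]
1 centre [298. 279.] tab [280. 300.] sides [349. 315.] [249. 244.]
1.2 centre [306. 269.] tab [297. 277.] sides [356. 305.] [256. 234.]
1.45 centre [315. 256.] tab [318. 247.] sides [366. 292.] [265. 221.]
side spout [526. 259.] hinge [398. 156.] rim [446. 195.]
0.4 centre [442. 144.] tab [502. 140.] sides [518. 126.] [363. 163.]
0.6 centre [437. 125.] tab [491.  97.] sides [512. 108.] [357. 144.]
0.8 centre [430. 108.] tab [475.  57.] sides [505.  91.] [350. 126.]
1 centre [421.  93.] tab [457.  22.] sides [497.  77.] [342. 111.]
1.2 centre [412.  81.] tab [436.  -7.] sides [488.  65.] [333.  98.]
1.45 centre [400.  71.] tab [409. -32.] sides [475.  55.] [321.  87.]
```

Candidates (top view): the steel kettle at (350,205), the small steel jug at (350,140) and the turquoise one at (425,135). The one meant is (350,205). It is the larger steel one, and the crop shows it on the black stand with its lid open about 0.65 rad. The spout points at the robot and left, and the handle away and to the right. The orange key is at (332,252) and the grey one at (352,255). In the side view the keys are at (387,250) and (398,238), and the lid tab at about (349,136).

Next I move the wrist camera over the kettle.

Emit:
servo_tool([
  {"translation":[-2.0,-1.6,-2.0],"turn":[0,0,0],"fingers":0},
  {"translation":[-2.6,-2.2,-2.0],"turn":[0,0,0],"fingers":0},
  {"translation":[-2.6,-2.2,-2.0],"turn":[0,0,0],"fingers":0},
  {"translation":[-2.6,-2.2,-2.0],"turn":[0,0,0],"fingers":0},
  {"translation":[-2.6,-2.2,-2.0],"turn":[0,0,0],"fingers":0},
  {"translation":[-2.6,-2.2,-2.0],"turn":[0,0,0],"fingers":0},
  {"translation":[-2.6,-2.2,-2.0],"turn":[0,0,0],"fingers":0},
  {"translation":[-2.6,-2.2,-2.0],"turn":[0,0,0],"fingers":0},
  {"translation":[-2.6,-2.2,-2.0],"turn":[0,0,0],"fingers":0},
  {"translation":[-2.6,-2.2,-1.0],"turn":[0,0,0],"fingers":0},
])

```text
t: 1.1
tcp_pos: [0.3541, 0.2281, 0.4228]
orientation: [3.14, 0.001, 2.794]
ft_force: [0.6, 0.2, -0.4]
width: 0.0001
grip_force: 0.0
```

Emit:
servo_tool([
  {"translation":[-2.7,-2.2,0],"turn":[0,0,0],"fingers":0},
  {"translation":[-2.7,-2.2,0],"turn":[0,0,0],"fingers":0},
  {"translation":[-2.7,-2.2,0],"turn":[0,0,0],"fingers":0},
  {"translation":[-2.7,-2.2,0],"turn":[0,0,0],"fingers":0},
  {"translation":[-2.7,-2.2,0],"turn":[0,0,0],"fingers":0},
  {"translation":[-2.7,-2.2,0],"turn":[0,0,0],"fingers":0},
  {"translation":[-2.7,-2.2,0],"turn":[0,0,0.08],"fingers":0},
  {"translation":[-2.7,-2.2,0],"turn":[0,0,0.08],"fingers":0},
  {"translation":[-2.5,-2.0,0],"turn":[0,0,0.08],"fingers":0},
  {"translation":[-2.0,-1.5,0],"turn":[0,0,0.08],"fingers":0},
])

```text
t: 2.1
tcp_pos: [0.5146, -0.0663, 0.4206]
orientation: [-3.14, -0.0, 2.469]
ft_force: [0.2, 0.3, 0.6]
width: -0.0
grip_force: 0.0
```

```bash
cat > snap.py <<'E'
import sys,time
from h import *
import pickle
s=ctrl.observe();C=cam('wrist');im=ctrl.grab_frame('wrist');cv2.imwrite(f'pics/{sys.argv[1]}.png',im);pickle.dump(C,open(f'pics/{sys.argv[1]}.pkl','wb'))
print(s['t'],s['tcp_pos'],s['orientation'],s['ft_force'],np.round(s['joint_positions'],2))
E
python3 snap.py w1
```

```text
2.1 [ 0.51462682 -0.06634019  0.42057005] [-3.14002282e+00 -4.69820810e-04  2.46870646e+00] [0.18813954 0.25704911 0.554094  ] [-0.39  0.26  0.67  1.18 -0.16  1.76  1.13]
```

View pics/w1.png

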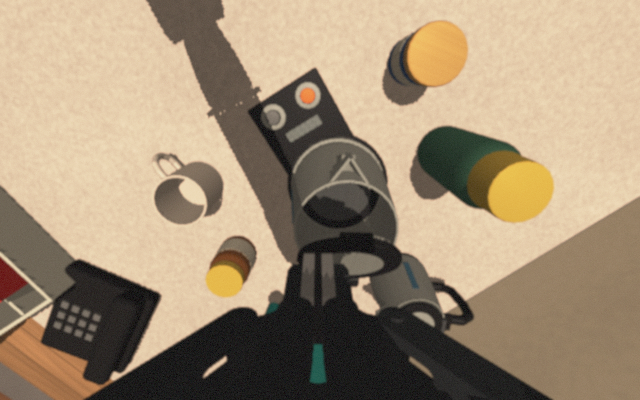

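The wrist view shows the orange key at (308,95), the grey key at (273,117), the spout tip at (347,155) and the lid plate at about (352,255), with the tab at about (357,238). The fingers are at (318,280).

```bash
python3 - <<'E'
from h import *
import pickle
C=pickle.load(open('pics/w1.pkl','rb'));im=cv2.imread('pics/w1.png')
h=cv2.cvtColor(im,cv2.COLOR_BGR2HSV);m=(h[...,0]<15)&(h[...,1]>130)&(h[...,2]>150);m[:70]=0;m[120:]=0;m[:,:290]=0;m[:,330:]=0
v,u=np.nonzero(m);ou=(u.mean(),v.mean());print(ou)
o=plane('wrist',*ou,.029,C);g=plane('wrist',273,117,.029,C);print(o,g,np.linalg.norm(o-g))
print('tri',tri([ray('wrist',*ou,C),ray('top',332,252.2),ray('side',387.3,250)]),tri([ray('wrist',273,117,C),ray('top',351.7,254.7),ray('side',397.7,237.8)]))
d=(o-g)[:2];d/=np.linalg.norm(d);yaw=np.arctan2(-d[0],d[1]);K0=(o+g)[:2]/2+.15*np.array([np.cos(yaw),np.sin(yaw)]);print(yaw,K0)
# rim points at z=.208 : left, right, far
P=[plane('wrist',u,v,.208,C)[:2] for u,v in((292,185),(385,185),(338,139),(310,147),(370,151))];print(np.round(P,3))
A=np.c_[2*np.array(P),np.ones(5)];x=np.linalg.lstsq(A,(np.array(P)**2).sum(1),rcond=None)[0];print('rim c',x[:2],'r',np.sqrt(x[2]+x[0]**2+x[1]**2))
sp=plane('wrist',347,155,.203,C);print('spout',sp,np.arctan2(*(sp[:2]-K0)[::-1]))
cv2.imwrite('pics/cw.png',cv2.resize(im[120:280,260:430],None,fx=3.5,fy=3.5,interpolation=cv2.INTER_CUBIC))
E
```

```text
(np.float64(307.3238636363636), np.float64(95.33522727272727))
[ 0.45127116 -0.03540644  0.029     ] [ 0.4428626  -0.09773643  0.029     ] 0.06289459967426923
tri (array([ 0.45003596, -0.03485287,  0.02642661]), [0.0014041099736773076, 0.0009974123497823516, 0.0016043285195841291]) (array([ 0.44009253, -0.09862861,  0.02327811]), [0.002688775725256173, 0.0007302560270391647, 0.003199952875123311])
-0.1340943567345059 [ 0.5957203  -0.08662536]
[[ 0.514 -0.101]
 [ 0.579 -0.02 ]
 [ 0.506 -0.03 ]
 [ 0.494 -0.059]
 [ 0.537 -0.011]]
rim c [ 0.54638097 -0.061534  ] r 0.05173290310430932
spout [ 0.52633711 -0.0334775   0.203     ] 2.4879268210927687
```

View pics/cw.png

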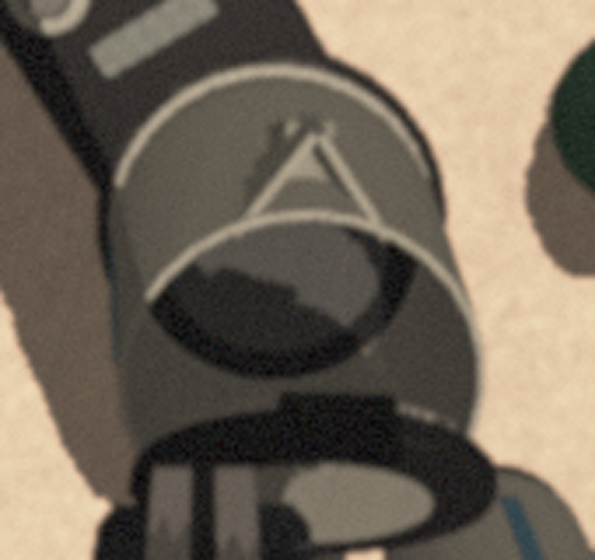

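The enlarged crop shows the rim arc at (303,205), (349,181) and (397,226), the spout tip at (351,159), and the tab's outer edge centred at (357,234). The upper arc I used before is the stand pad's ring, so I redo the rim fit.

```bash
python3 - <<'E'
from h import *
import pickle
from scipy.optimize import least_squares
C=pickle.load(open('pics/w1.pkl','rb'))
q=[(150,298),(185,262),(245,226),(310,215),(380,230),(440,285),(470,335),(478,370)]
P=np.array([plane('wrist',u/3.5+260,v/3.5+120,.208,C)[:2] for u,v in q])
r=least_squares(lambda c:np.hypot(*(P-c[:2]).T)-c[2],[.59,-.09,.06]);print('rim',r.x,abs(r.fun).max())
c=r.x[:2]
sp=plane('wrist',350.9,159.4,.203,C);print('spout',sp,np.hypot(*(sp[:2]-c)),np.arctan2(*(sp[:2]-c)[::-1]))
hd=[plane('top',u,v,.2)[:2] for u,v in((376.7,166),(372.3,173.3))];print('handle',[np.arctan2(*(c-p)[::-1]) for p in hd])
print('tab tri',[tri([ray('wrist',357,233.7,C),ray('side',230+u/4,115+v/4)]) for u,v in((480,80),(490,90))])
K=2.48
def k2w(x,y,z):return np.array([c[0]+x*np.cos(K)-y*np.sin(K),c[1]+x*np.sin(K)+y*np.cos(K),z+.018])
for a in(.5,.6,.7,.8,.9):
  L=lambda r,y=0:k2w(-.056+r*np.cos(a)-.006*np.sin(a),y,.194+r*np.sin(a)+.006*np.cos(a))
  t=L(.124);print(a,t.round(4),proj('wrist',t,C).round(1),(4*(proj('side',t)-[230,115])).round(),'c',proj('wrist',L(.057),C).round(1))
E
```

```text
rim [ 0.59510448 -0.08747033  0.05825269] 0.0016033305890221922
spout [ 0.5329151  -0.03305961  0.203     ] 0.08263198534712564 2.422808062899154
handle [np.float64(2.4415565233366636), np.float64(2.4104336872742502)]
tab tri [(array([ 0.56605023, -0.06341406,  0.29665216]), [0.0018571111674208832, 0.0018571111674207954]), (array([ 0.56381499, -0.06436776,  0.292449  ]), [0.005620461976329432, 0.00562046197632931])]
0.5 [ 0.5557 -0.0568  0.2767] [352.4 211. ] [489. 119.] c [348.2 251.6]
0.6 [ 0.5612 -0.0611  0.287 ] [353.3 222.3] [483.  97.] c [348.5 256.6]
0.7 [ 0.5675 -0.066   0.2965] [354.2 234.9] [476.  77.] c [348.8 261.8]
0.8 [ 0.5745 -0.0714  0.3051] [354.9 248.5] [468.  57.] c [349.  267.3]
0.9 [ 0.5822 -0.0774  0.3129] [355.6 262.9] [459.  39.] c [349.2 272.9]
```

Emit:
servo_tool([
  {"translation":[-1.4,1.2,1.5],"turn":[0,0,0],"fingers":0},
  {"translation":[-1.4,1.2,2.5],"turn":[0,0,0],"fingers":0},
  {"translation":[-1.4,1.1,2.5],"turn":[0,0,0],"fingers":0},
  {"translation":[0,0,2.5],"turn":[0,0,0],"fingers":0},
  {"translation":[0,0,1.5],"turn":[0,0,0],"fingers":0},
  {"translation":[0,0,0.5],"turn":[0,0,0],"fingers":0},
  {"translation":[0,0,0],"turn":[0,0,0],"fingers":0},
])

```text
t: 2.85
tcp_pos: [0.5686, -0.0624, 0.3105]
orientation: [-3.141, -0.002, 2.474]
ft_force: [-0.6, -0.8, 0.5]
width: -0.0
grip_force: 0.0
```

```bash
python3 snap.py w2; python3 - <<'E'
from h import *
b=ctrl.grab_frame('side');w=cv2.imread('pics/w2.png')
x=cv2.resize(b[95:195,280:430],(600,400),interpolation=cv2.INTER_CUBIC);y=cv2.resize(w[150:400,220:470],(400,400))[:, :200*2]
cv2.imwrite('pics/c2.png',cv2.resize(np.hstack([x,y]),(800,320)))
E
```

```text
2.85 [ 0.56857631 -0.06236898  0.31053248] [-3.14068441e+00 -1.68154084e-03  2.47430458e+00] [-0.60199549 -0.84360074  0.45236329] [-0.37  0.37  0.66  1.31 -0.22  1.54  1.17]
```

View pics/c2.png

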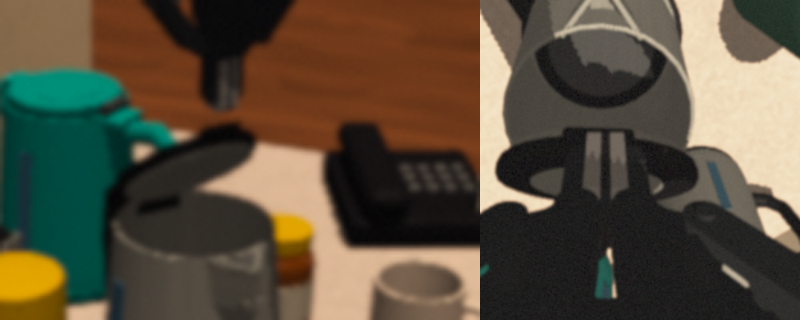

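The fingertips hang just above the lid tab, centred on it. I push slowly.

Emit:
servo_tool([
  {"translation":[0,0,0.4]},
  {"translation":[0,0,0.4]},
  {"translation":[0,0,0.4]},
  {"translation":[0,0,0.3]},
  {"translation":[0,0,0.3]},
  {"translation":[0,0,0.3]},
  {"translation":[0,0,0.3]},
  {"translation":[0,0,0.3]},
  {"translation":[0,0,0.3]},
  {"translation":[0,0,0.3]},
])

```text
invalid input
```

Emit:
servo_tool([
  {"translation":[0,0,0.4],"turn":[0,0,0],"fingers":0},
  {"translation":[0,0,0.4],"turn":[0,0,0],"fingers":0},
  {"translation":[0,0,0.4],"turn":[0,0,0],"fingers":0},
  {"translation":[0,0,0.3],"turn":[0,0,0],"fingers":0},
  {"translation":[0,0,0.3],"turn":[0,0,0],"fingers":0},
  {"translation":[0,0,0.3],"turn":[0,0,0],"fingers":0},
  {"translation":[0,0,0.3],"turn":[0,0,0],"fingers":0},
  {"translation":[0,0,0.3],"turn":[0,0,0],"fingers":0},
  {"translation":[0,0,0.3],"turn":[0,0,0],"fingers":0},
  {"translation":[0,0,0.3],"turn":[0,0,0],"fingers":0},
])

```text
t: 3.95
tcp_pos: [0.5691, -0.063, 0.278]
orientation: [-3.141, 0.0, 2.474]
ft_force: [-0.4, 0.2, 0.1]
width: -0.0
grip_force: 0.3
```

```bash
python3 snap.py w3; python3 - <<'E'
from h import *
b=ctrl.grab_frame('side');w=cv2.imread('pics/w3.png')
x=cv2.resize(b[95:195,280:430],(600,400),interpolation=cv2.INTER_CUBIC);y=cv2.resize(w[150:400,220:470],(400,400))
cv2.imwrite('pics/c3.png',cv2.resize(np.hstack([x,y]),(800,320)))
E
```

```text
3.95 [ 0.56910356 -0.06298032  0.27797504] [-3.14144673e+00  2.10913952e-04  2.47363537e+00] [-0.41408498  0.19196402  0.06424269] [-0.37  0.38  0.65  1.38 -0.23  1.46  1.17]
```

View pics/c3.png

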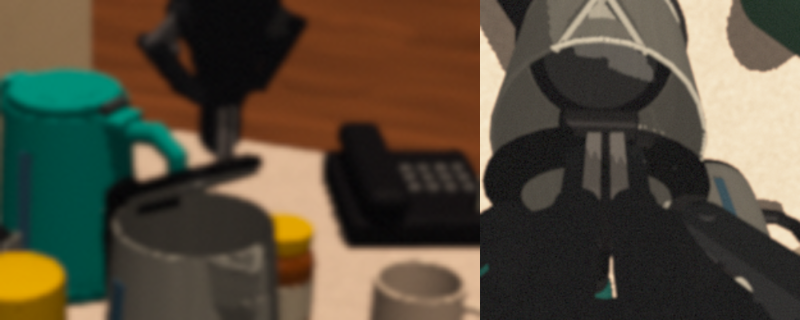

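The lid is following down under the fingertips and the tab is still under them, at about 0.45 rad. I continue.

Emit:
servo_tool([
  {"translation":[0,0,0.3],"turn":[0,0,0],"fingers":0},
  {"translation":[0,0,0.3],"turn":[0,0,0],"fingers":0},
  {"translation":[0,0,0.3],"turn":[0,0,0],"fingers":0},
  {"translation":[0,0,0.3],"turn":[0,0,0],"fingers":0},
  {"translation":[0,0,0.3],"turn":[0,0,0],"fingers":0},
  {"translation":[0,0,0.3],"turn":[0,0,0],"fingers":0},
  {"translation":[0,0,0.3],"turn":[0,0,0],"fingers":0},
  {"translation":[0,0,0.3],"turn":[0,0,0],"fingers":0},
  {"translation":[0,0,0.3],"turn":[0,0,0],"fingers":0},
  {"translation":[0,0,0.3],"turn":[0,0,0],"fingers":0},
])

```text
t: 5.05
tcp_pos: [0.569, -0.0628, 0.248]
orientation: [-3.142, -0.0, 2.474]
ft_force: [0.0, -0.1, 0.0]
width: 0.0
grip_force: 0.3
```

Emit:
servo_tool([
  {"translation":[0,0,0.3],"turn":[0,0,0],"fingers":0},
  {"translation":[0,0,0.3],"turn":[0,0,0],"fingers":0},
  {"translation":[0,0,0.2],"turn":[0,0,0],"fingers":0},
  {"translation":[0,0,0.2],"turn":[0,0,0],"fingers":0},
  {"translation":[0,0,0.2],"turn":[0,0,0],"fingers":0},
  {"translation":[0,0,0.2],"turn":[0,0,0],"fingers":0},
  {"translation":[0,0,0.2],"turn":[0,0,0],"fingers":0},
  {"translation":[0,0,0.2],"turn":[0,0,0],"fingers":0},
  {"translation":[0,0,0.2],"turn":[0,0,0],"fingers":0},
  {"translation":[0,0,0.2],"turn":[0,0,0],"fingers":0},
])

```text
t: 6.05
tcp_pos: [0.5691, -0.0628, 0.2261]
orientation: [3.142, -0.0, 2.474]
ft_force: [-0.8, 0.5, 1.6]
width: 0.0002
grip_force: 0.3
```

Emit:
servo_tool([
  {"translation":[0,0,0.15],"turn":[0,0,0],"fingers":0},
  {"translation":[0,0,0.15],"turn":[0,0,0],"fingers":0},
  {"translation":[0,0,0.15],"turn":[0,0,0],"fingers":0},
  {"translation":[0,0,0.1],"turn":[0,0,0],"fingers":0},
  {"translation":[0,0,0.1],"turn":[0,0,0],"fingers":0},
])

```text
t: 6.55
tcp_pos: [0.5691, -0.0627, 0.2197]
orientation: [3.142, 0.0, 2.474]
ft_force: [1.0, -0.0, -0.2]
width: 0.0004
grip_force: 0.3
```

Emit:
servo_tool([
  {"translation":[0,0,0.1],"turn":[0,0,0],"fingers":0},
  {"translation":[0,0,0.05],"turn":[0,0,0],"fingers":0},
  {"translation":[0,0,0],"turn":[0,0,0],"fingers":0},
])

```text
t: 6.85
tcp_pos: [0.5691, -0.0629, 0.2182]
orientation: [-3.141, 0.0, 2.474]
ft_force: [-0.2, -0.6, 0.6]
width: -0.0001
grip_force: 0.0
```

Stepping down until the force shows the stop.

Emit:
servo_tool([
  {"translation":[0,0,0.1],"turn":[0,0,0],"fingers":0},
  {"translation":[0,0,0],"turn":[0,0,0],"fingers":0},
])

```text
t: 7.05
tcp_pos: [0.5692, -0.0629, 0.218]
orientation: [3.141, 0.001, 2.474]
ft_force: [-1.3, 0.1, 5.3]
width: 0.0001
grip_force: 2.1
```

Emit:
servo_tool([
  {"translation":[0,0,0.1],"turn":[0,0,0],"fingers":0},
  {"translation":[0,0,0],"turn":[0,0,0],"fingers":0},
])

```text
t: 7.25
tcp_pos: [0.5693, -0.0629, 0.2179]
orientation: [3.14, 0.001, 2.474]
ft_force: [-2.4, 0.8, 7.9]
width: -0.0001
grip_force: 4.0
```

Emit:
servo_tool([
  {"translation":[0,0,0.1],"turn":[0,0,0],"fingers":0},
  {"translation":[0,0,0],"turn":[0,0,0],"fingers":0},
  {"translation":[0,0,-0.5],"turn":[0,0,0],"fingers":0},
  {"translation":[0,0,-1],"turn":[0,0,0],"fingers":0},
  {"translation":[0,0,-2],"turn":[0,0,0],"fingers":0},
  {"translation":[0,0,-2],"turn":[0,0,0],"fingers":0},
])

```text
t: 7.85
tcp_pos: [0.5688, -0.0627, 0.2706]
orientation: [-3.141, -0.001, 2.474]
ft_force: [0.2, -0.6, -0.4]
width: -0.0004
grip_force: 0.0
```

```bash
python3 snap.py w4; python3 - <<'E'
from h import *
b=ctrl.grab_frame('side');w=cv2.imread('pics/w4.png')
x=cv2.resize(b[115:255,270:430],(480,420),interpolation=cv2.INTER_CUBIC);y=cv2.resize(w[50:400,150:500],(420,420))
cv2.imwrite('pics/c4.png',cv2.resize(np.hstack([x,y]),(800,373)))
E
```

```text
7.85 [ 0.56884471 -0.06272968  0.27056925] [-3.14072663e+00 -7.24463718e-04  2.47383659e+00] [ 0.15172462 -0.63647652 -0.40212861] [-0.37  0.38  0.65  1.39 -0.23  1.44  1.17]
```

View pics/c4.png

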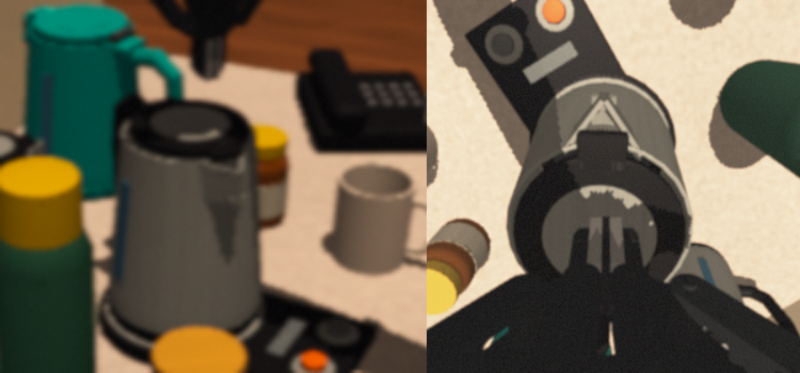

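The lid lies flat and shut, and the kettle is still seated. Next I go above the boil key, turning the body clear of the kettle.

Emit:
servo_tool([
  {"translation":[2.2,-1.0,0],"turn":[0,0,0],"fingers":0},
  {"translation":[2.2,-1.0,0],"turn":[0,0,0],"fingers":0},
  {"translation":[2.2,-1.0,0],"turn":[0,0,0],"fingers":0},
  {"translation":[2.2,-1.0,0],"turn":[0,0,0],"fingers":0},
  {"translation":[2.2,-1.0,0],"turn":[0,0,0],"fingers":0},
  {"translation":[0,0,1],"turn":[0,0,-0.1],"fingers":0},
  {"translation":[0,0,1],"turn":[0,0,-0.1],"fingers":0},
  {"translation":[0,0,1],"turn":[0,0,-0.1],"fingers":0},
  {"translation":[0,0,1],"turn":[0,0,-0.1],"fingers":0},
  {"translation":[0,0,1],"turn":[0,0,-0.1],"fingers":0},
])

```text
t: 8.95
tcp_pos: [0.4512, -0.0339, 0.2191]
orientation: [-3.141, -0.001, 2.978]
ft_force: [0.3, -0.2, -0.1]
width: 0.0002
grip_force: 0.0
```

```bash
python3 snap.py w5; python3 - <<'E'
from h import *
import pickle
C=pickle.load(open('pics/w5.pkl','rb'));im=cv2.imread('pics/w5.png')
h=cv2.cvtColor(im,cv2.COLOR_BGR2HSV);m=((h[...,0]<13)&(h[...,1]>150)&(h[...,2]>150)).astype(np.uint8)
k,l,st,ce=cv2.connectedComponentsWithStats(m)
for i in range(1,k):
    if st[i,4]>60:print(ce[i],st[i],plane('wrist',*ce[i],.029,C))
E
```

```text
8.95 [ 0.45120907 -0.03391835  0.21912475] [-3.14125743e+00 -1.08021250e-03  2.97802463e+00] [ 0.34441824 -0.24404047 -0.10349804] [-0.51  0.13  0.61  1.8  -0.08  1.24  1.53]
[315.82880435 170.41576087] [305 160  22  22 368] [ 0.45045936 -0.03532305  0.029     ]
```

Emit:
servo_tool([
  {"translation":[0,-0.1,2],"turn":[0,0,0],"fingers":0},
  {"translation":[0,0,3],"turn":[0,0,0],"fingers":0},
  {"translation":[0,0,3],"turn":[0,0,0],"fingers":0},
  {"translation":[0,0,3],"turn":[0,0,0],"fingers":0},
  {"translation":[0,0,3],"turn":[0,0,0],"fingers":0},
  {"translation":[0,0,2],"turn":[0,0,0],"fingers":0},
  {"translation":[0,0,1.5],"turn":[0,0,0],"fingers":0},
  {"translation":[0,0,0.4],"turn":[0,0,0],"fingers":0},
  {"translation":[0,0,0],"turn":[0,0,0],"fingers":0},
])

```text
t: 9.9
tcp_pos: [0.451, -0.035, 0.0408]
orientation: [-3.141, -0.001, 2.973]
ft_force: [0.3, -0.6, 0.2]
width: -0.0002
grip_force: 0.0
```

Emit:
servo_tool([
  {"translation":[0,0,0.3],"turn":[0,0,0],"fingers":0},
  {"translation":[0,0,0.3],"turn":[0,0,0],"fingers":0},
  {"translation":[0,0,0.3],"turn":[0,0,0],"fingers":0},
  {"translation":[0,0,0.2],"turn":[0,0,0],"fingers":0},
  {"translation":[0,0,0],"turn":[0,0,0],"fingers":0},
])

```text
t: 10.4
tcp_pos: [0.4514, -0.0349, 0.0302]
orientation: [3.142, -0.0, 2.974]
ft_force: [0.2, -0.5, -0.4]
width: -0.0002
grip_force: 0.0
```

Emit:
servo_tool([
  {"translation":[0,0,0.2],"turn":[0,0,0],"fingers":0},
  {"translation":[0,0,0.2],"turn":[0,0,0],"fingers":0},
  {"translation":[0,0,0.2],"turn":[0,0,0],"fingers":0},
  {"translation":[0,0,0.1],"turn":[0,0,0],"fingers":0},
  {"translation":[0,0,0],"turn":[0,0,0],"fingers":0},
])

```text
t: 10.9
tcp_pos: [0.4519, -0.0349, 0.024]
orientation: [3.141, 0.0, 2.974]
ft_force: [-1.9, 0.2, 8.3]
width: -0.0001
grip_force: 4.2
```

Emit:
servo_tool([
  {"translation":[0,0,0.1],"turn":[0,0,0],"fingers":0},
  {"translation":[0,0,0],"turn":[0,0,0],"fingers":0},
])

```text
t: 11.1
tcp_pos: [0.4519, -0.035, 0.0239]
orientation: [3.14, 0.0, 2.974]
ft_force: [-4.4, 1.2, 17.4]
width: 0.0004
grip_force: 8.1
```

Bottomed out at z = 0.024 with 17 N, so the key is fully down. I release it and lift clear.

Emit:
servo_tool([
  {"translation":[0,0,0],"turn":[0,0,0],"fingers":0},
  {"translation":[0,0,-0.4],"turn":[0,0,0],"fingers":0},
  {"translation":[0,0,-0.8],"turn":[0,0,0],"fingers":0},
  {"translation":[0,0,-2],"turn":[0,0,0],"fingers":0},
  {"translation":[0,0,-3],"turn":[0,0,0],"fingers":0},
  {"translation":[0,0,-3],"turn":[0,0,0],"fingers":0},
  {"translation":[0,0,-3],"turn":[0,0,0],"fingers":0},
  {"translation":[0,0,-3],"turn":[0,0,0],"fingers":0},
  {"translation":[0,0,-3],"turn":[0,0,0],"fingers":0},
  {"translation":[0,0,0],"turn":[0,0,0],"fingers":0},
])

```text
t: 12.1
tcp_pos: [0.4545, -0.0353, 0.2083]
orientation: [3.139, 0.009, 2.974]
ft_force: [0.5, 0.2, -0.3]
width: -0.0004
grip_force: 0.0
```

```bash
python3 snap.py w6; python3 - <<'E'
from h import *
b=ctrl.grab_frame('side');w=cv2.imread('pics/w6.png')
x=cv2.resize(b[115:275,240:430],(475,400),interpolation=cv2.INTER_CUBIC);y=cv2.resize(w[50:400,150:500],(400,400))
cv2.imwrite('pics/c6.png',cv2.resize(np.hstack([x,y]),(800,366)))
E
```

```text
12.1 [ 0.45452332 -0.03532759  0.20831314] [3.13943726 0.00861763 2.97381305] [ 0.54329067  0.19571202 -0.2540993 ] [-0.51  0.14  0.62  1.82 -0.09  1.21  1.54]
```

View pics/c6.png

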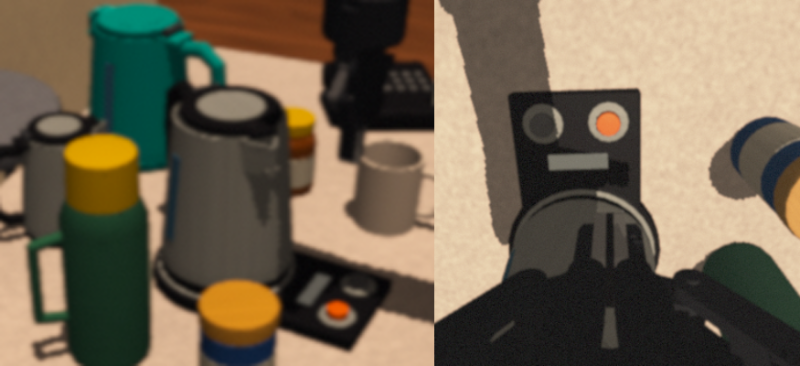

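The lid is shut, the kettle is seated, the orange key is back up and the bystanders are unmoved. The gripper is clear, so I hand in.

```bash
python3 -c "
from station import ctrl
print(ctrl.sign_off())"
```

```text
the job is handed in; nothing more can be done
None
```

I pushed the lid fully shut, pressed the boil key all the way down and let it spring back, then handed the job in after about 12 s of the 40 s; in the last pictures the kettle was seated and nothing else had moved.

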